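# Seat the board carrier on the microscope stage

### The arm

A 6-joint arm with a two-finger parallel gripper is mounted at the origin on the work surface. World frame = base frame: x ahead of the robot, y to its left, z up, the work surface at z = 0. Lengths are in m, angles in degrees, forces in N, time in s.
With the tool pointing down it reaches from about 0.25 to 0.725 m from the base axis. Payload 9.7 kg.
Tool frame: the origin (TCP) lies at the very end of the fingers, on their centre line; the grasp point (between the pads) lies 19 mm behind it; z points along the fingers, y is the line along which they close (so a half turn about z gives the same grasp; the last joint's range is limited). The gripper opens to 85 mm and grips with 20 to 120 N. Pads are 22 mm wide; open, the fingers measure 114 mm over their backs; the gripper's body (76 mm by 85 mm) begins 54 mm behind the grasp point. The pads swing forward as they close: fully open they stand 13 mm farther back than shut.
Start: joints at [63.312, 4.979, 10.078, 95.1, 0, 90], TCP at [0.247, 0.491, 0.231] pointing down, gripper open.
Joint ranges: [-179.16, 179.16], [-48.56, 103.87], [-65.8, 70.77], [-126.05, 130.52], [-82.76, 87.17], [-180, 180]. Speed limits (degrees/s): [127.2, 127.2, 147.25, 180, 180, 180].

### API

Orientations are given as [roll, pitch, yaw] about the fixed x, y, z axes, in that order (R = Rz(yaw) Ry(pitch) Rx(roll)).
In Python, from workcell import telemetry, optics, workorder gives the robot as it stands.
- The arm moves only by the shell command python3 -m handwheel 'ROWS' [FORCE]. ROWS is JSON, a list of rows, each an object of numbers: "tx", "ty", "tz": the shift along the tool's x, y, z in m; "ax", "ay", "az": the turn, a rotation vector about the tool's x, y, z in degrees; "jaw": the gripper command: -1 is shut, 1 is fully open, values between are in proportion. A call has exactly 10 rows; each row shifts and turns the commanded pose from where the row before left it, along the tool's axes as they then stand; what a row does not reach is not made up. A row lasts 1/8 s, in which the tool goes at most 62.5 mm and 10.7 degrees, less where a joint would pass 70% of its speed; a pose out of reach is approached as far as the arm can. A call is refused whole if a number of a shift passes 0.0625 or a number of a turn 10.7, either way. A call with a gripper value outside its range is refused whole. The fingers move at their own pace and stop on an object; FORCE is the grip in N (left out, the last holds). Time passes only in rows, so rows that do not move let the fingers close, or fill a call up. It gives the time, the measured TCP pose, the force, the opening and the grip force at its end, in the units of the state.
- telemetry.get_obs(): the state, without advancing time (a new reading comes with each control period).
- optics.camera(name): name is "scene" or "top"; returns a dict with "color" (384x512x3 uint8, red, green, blue), "K" (3x3 intrinsics, pixels), "extrinsics" (4x4, takes a point from camera to world coordinates). Camera axes: x right, y down, z forward; pixel columns grow to the right and rows downward; lengths in m; the calibration is good to about 2 mm. A picture is of the moment at which its call begins. There is no depth.
- workorder.job_done(): hands the job in; it is judged then, once.
The state is a dict: "time": time; "q": joint angles; "qd": joint speeds; "joint_efforts": joint torques, N m; "ee_pos": TCP position; "tcp_rot": TCP orientation; "wrist_force": force on the tool from outside, world axes, zero at the start; "torque": the same for the moment, N m; "opening": finger opening in m; "grasp_force": force on a finger pad.
Only numpy, scipy, OpenCV 4.12 (cv2) and the standard library are available. Lean on these libraries where they do the work, as an engineer would, in place of code of your own. Each camera call takes 0.05 s, during which the arm holds its last target. There are 200 camera calls.

### The job

Lift the board carrier by its rails, set it on the microscope stage and feel it in gently until all three ball feet are fully home in the cone, the groove and on the flat pad, and let go of it. Then swing the keeper across over the carrier's rail. The seats are lapped and mark easily, so never drop the carrier on them or force it down, and leave the other things on the bench alone.

Things in the scene. Friction and masses are not known exactly. Their poses are not given: they have to be found in the camera images.
- base: Black steel base plate of the stage, 210 (x) x 160 (y) x 18 mm, fixed; origin at the centre of its underside, on the bench, z up. On it lies the aluminium gliding stage (164 x 84 mm, top 25.9 mm above the bench): not turned, but locked with its centre anywhere up to 6 mm off the base's centre in x and in y; where is not measured, find it by feel or by eye.
- stage_mid (a point): Fixed point above the base's centre, base axes, 60.8 mm above the bench: where carrier_grip would be, carrier parallel to the base, if the gliding stage were centred; it is as far off as the stage is. Three steel seats stand on the gliding stage: cone at x +58, y -20 from its centre; V groove along x at x -58, y -20; lower flat round pad at x 0, y +20, 28 mm across.
- carrier_grip (a point): Middle of the board carrier: loose aluminium plate 150 (x) x 60 (y) mm with upright rails along both long sides (60 mm over their outer faces, 24 mm high), a green board between them, its white connector at the +x end. This point is 30 mm above the bottoms of its three 14 mm ball feet, 10 mm below the rails' tops. x lengthwise, z up. Grasp across the rails.
- carrier: The same carrier, origin 30 mm below carrier_grip, at the level of the bottoms of its balls, same axes. Mass about 0.42 kg. The lapped seats mark above 30 N.
- foot_cone (a point): Centre of the ball foot for the cone: x +58, y -20 in the carrier, 23 mm below carrier_grip. Cone: 90 degrees, mouth 20 mm wide, top 37.9 mm above the bench. Home, the ball's centre is 37.8 mm above the bench. On a flank (45 degrees) it stands as much too high as it is off the middle, and friction keeps it from sliding home by itself.
- foot_groove (a point): Centre of the ball foot for the groove: x -58, y -20 in the carrier, 23 mm below carrier_grip. Groove: 90 degrees, mouth 20 mm wide, 30 mm long, top 37.9 mm above the bench. Home, the ball's centre is 37.8 mm above the bench.
- foot_flat (a point): Centre of the ball foot for the flat pad: x 0, y +20 in the carrier, 23 mm below carrier_grip. Pad top 30.8 mm above the bench; home, the ball's centre is 37.8 mm above the bench.
- keeper (a joint): Keeper: flat steel arm on an upright pivot on the base, a pin at its free end; rad. 0: points along the base's +x, clear of the carrier's place; grows counter-clockwise seen from above; 1.57: along the base's +y, across the carrier's rail; stop at 1.6. Light friction (1 N at the pin), stays put. Underside 73.3 mm above the bench, 2.5 mm over a seated carrier's rail: it jams if the cone foot is not home.
- keeper_pin (a point): Grip point on the keeper's pin (10 mm diameter, upright, 40 mm from the pivot): 98.8 mm above the bench, 6.5 mm below the pin's top and 22.5 mm above the arm's upper face (arm 13 mm wide, 3 mm thick).
- keeper_pivot (a point): Point on the keeper's pivot axis, which is upright and fixed, at x +55, y -58 in the base; same height as keeper_pin.
- screwdriver: Bystander: a screwdriver with a yellow handle, 150 mm long, lying; origin under its middle.
- flux_bottle: Bystander: a small amber bottle, 30 mm across, 62 mm high; origin under its centre.
- multimeter: Bystander: a red multimeter lying on its back, 185 x 88 x 44 mm; origin under its centre.
- solder_spool: Bystander: a metal solder spool standing on its flange, 54 mm across, 38 mm high; origin under its centre.
- ipa_jar: Bystander: a white bottle, 60 mm across, 110 mm high; origin under its centre.
- spare_board: Bystander: a bare green circuit board 110 x 85 mm lying flat; origin under its centre.
- brush: Bystander: a small brush with a wooden handle, lying; origin under its middle.
- swab_cup: Bystander: an open white cup, 72 mm across, 90 mm high; origin under its centre.

How it is judged (in metres and radians):
On the way, in this order (a step that is already met when the one before it is completed fails the run):
1. the carrier rests, let go, with all three feet home on their seats (z of foot_cone in the frame of base between 0.0353 and 0.0393 m and z of foot_groove in the frame of base between 0.0353 and 0.0393 m and z of foot_flat in the frame of base between 0.0353 and 0.0393 m and horizontal distance between carrier_grip and base below 0.02 m and contact force between the fingers and carrier below 0.1 N and linear speed of carrier below 0.01 m/s), for 0.3 s.
2. the keeper is swung over the carrier's rail (value of joint keeper above 1.35 rad), for 0.2 s.
At the end, for the whole second after the job is handed in: The carrier is at rest and released on the stage, each ball centre no more than 1.5 mm above (2.5 mm below) its seated height over the base, its middle within 20 mm of the base's centre; the keeper is turned to more than 1.35 rad, over the rail (all of step 1 and value of joint keeper above 1.35 rad); the robot touches nothing.
It fails at once if the carrier is pressed, knocked or dropped on the stage with more than 30 N (contact force between carrier and base above 30 N).
It fails at once if a bystander is moved more than 30 mm (distance of any of screwdriver, flux_bottle, multimeter, solder_spool, ipa_jar, spare_board, brush, swab_cup from where it was at the start of the episode above 0.03 m).
It also fails if it takes over 61 s, if anything falls off the work surface, if the arm or the gripper's body presses on something with over 40 N, if the wrist force passes 120 N, or if a joint passes its speed limit or range.

## Working session

There is one attempt and no reset: what is moved stays moved. The work goes in short steps, Python scripts to look and compute and a shell command to move; the robot and the scene stay as the last step left them, time stands still between calls to the robot, and variables do not carry over. Pictures are saved under pics/ and viewed, at most 10 in all, crops included, and the job is handed in when it is done.

```bash
ls; mkdir -p pics
python3 - <<'E'
from workcell import telemetry, optics
import cv2, numpy as np
o=telemetry.get_obs(); print(o)
for n in("scene","top"):
    c=optics.camera(n); cv2.imwrite(f"pics/{n}0.png",cv2.resize(c["color"][:,:,::-1],(800,600),interpolation=cv2.INTER_CUBIC)); print(n,c["K"].round(1).tolist(),c["extrinsics"].round(4).tolist())
E
```

```text
pics
{'time': 0.0, 'q': array([6.33131930e+01, 5.01228213e+00, 1.00354480e+01, 9.51003850e+01,
       1.96446771e-03, 9.00007508e+01]), 'qd': array([-0.01256862, -0.00058282, -0.02681199, -0.03156248, -0.00469849,
       -0.04941164]), 'joint_efforts': array([-3.73099247e-04, -5.20387316e+01,  4.64804649e+01,  1.61461055e-02,
       -1.18461588e-05, -8.06910293e-06]), 'ee_pos': array([0.24690112, 0.49121172, 0.23058064]), 'tcp_rot': array([-1.79922781e+02, -1.96345400e-03,  1.53312440e+02]), 'wrist_force': array([0.27936003, 0.52653188, 0.5414867 ]), 'torque': array([-0.00418354, -0.01771112, -0.0181886 ]), 'grasp_force': 0.0, 'opening': 0.08577416409141289}
scene [[362.1, 0.0, 261.1], [0.0, 362.1, 195.9], [0.0, 0.0, 1.0]] [[-0.3047, 0.6816, -0.6652, 1.2502], [0.9525, 0.2161, -0.2147, 0.2352], [-0.0026, -0.699, -0.7151, 0.8136], [0.0, 0.0, 0.0, 1.0]]
top [[411.1, 0.0, 253.9], [0.0, 411.1, 191.5], [0.0, 0.0, 1.0]] [[0.0095, -0.9911, 0.1326, 0.4388], [-1.0, -0.0095, 0.0007, 0.0026], [0.0006, -0.1326, -0.9912, 1.2388], [0.0, 0.0, 0.0, 1.0]]
```

View pics/scene0.png

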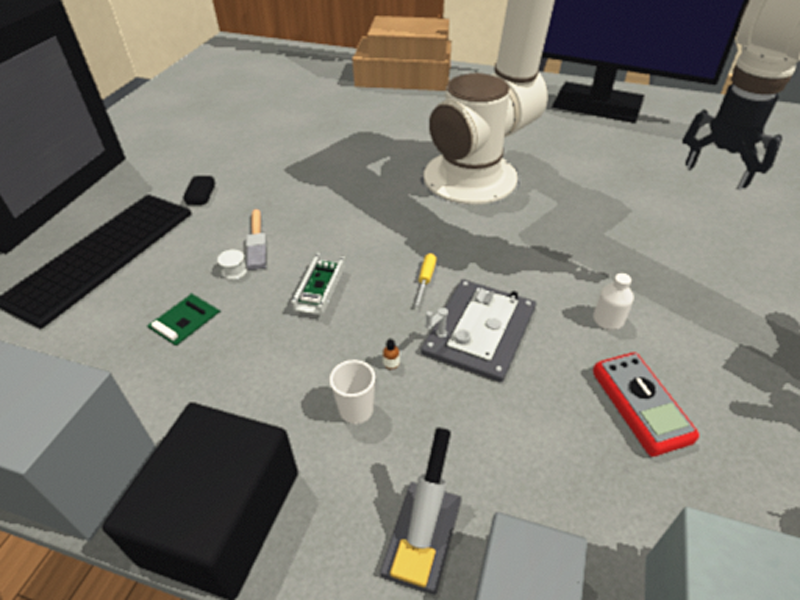

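View pics/top0.png

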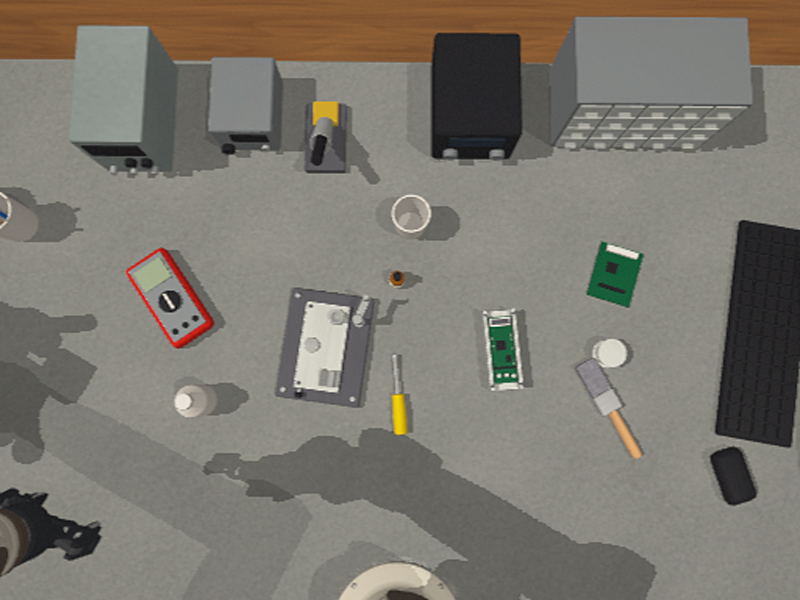

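The scene view shows the carrier at about (318,285) and the stage at about (480,330), with the keeper near (437,320). In the top view the carrier is centred near (503,349), the base near (326,347) and the keeper pin near (365,300). The white connector is at the far (+x) end. I'll crop in closer.

```bash
python3 - <<'E'
from workcell import optics
import cv2
c=optics.camera("top")["color"][:,:,::-1]
cv2.imwrite("pics/top1.png",cv2.resize(c[178:268,172:347],None,fx=4.5,fy=4.5,interpolation=cv2.INTER_CUBIC))
E
cat > h.py <<'E'
import numpy as np
from workcell import optics
def px2w(name,uv,z,cam=None):
    c=cam or optics.camera(name); K,E=c["K"],c["extrinsics"]
    d=E[:3,:3]@np.linalg.solve(K,[uv[0],uv[1],1]); o=E[:3,3]
    return o+d*(z-o[2])/d[2]
def w2px(c,p):
    K,E=c["K"],c["extrinsics"]; q=K@(E[:3,:3].T@(np.asarray(p)-E[:3,3])); return q[:2]/q[2]
E
```

```text
(no output)
```

View pics/top1.png

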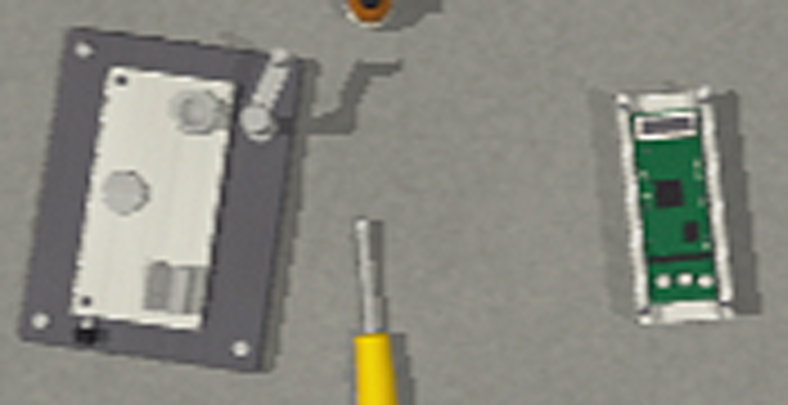

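The crop shows cone (200,111), pad (126,192), groove (173,287), the keeper pivot near (258,122), the pin top near (281,55), and the carrier's corners at (622,96), (706,92), (645,320) and (730,316).

Run:
```python
from h import *
import cv2
c=optics.camera("top")
f=lambda x,y,z:px2w("top",(172+(x+.5)/4.5-.5,178+(y+.5)/4.5-.5),z,c)[:2]*1e3
P=lambda n,v:print(n,np.round(v,1))
B=[f(*p,18) if 0 else f(*p,.018) for p in((72,28),(302,60),(264,370),(22,337))]
S=[f(*p,.0259) for p in((108,67),(237,84),(200,329),(73,311))]
C=[f(*p,.040) for p in((620,94),(708,91),(733,318),(643,322))]
for n,Q in(("base",B),("stage",S),("carrier",C)):
    Q=np.array(Q); v=Q[0]+Q[1]-Q[2]-Q[3]; w=Q[0]+Q[3]-Q[1]-Q[2]
    P(n,[*Q.mean(0),np.degrees(np.arctan2(v[1],v[0])),np.degrees(np.arctan2(-w[0],w[1])),np.hypot(*v)/2,np.hypot(*w)/2])
# carrier: HSV green board
co,pa,gr=f(200,111,.0379),f(126,192,.0308),f(173,287,.0379)
P("cone",co);P("pad",pa);P("groove",gr)
d=co-gr; P("seat yaw,len",[np.degrees(np.arctan2(d[1],d[0])),np.hypot(*d)]); P("stage ctr from seats",((co+gr)/2+pa)/2)
P("pinTop",f(281,55,.1053));P("pivot",f(258,122,.09)); P("driver tip",f(360,222,.005)); P("bottle",f(370,5,.06))
# segmentation checks
img=c["color"]; hsv=cv2.cvtColor(img,cv2.COLOR_RGB2HSV)
w=((hsv[...,1]<40)&(hsv[...,2]>185)).astype(np.uint8)
for (x0,y0,x1,y1,z) in((305,195,340,253,.040),(180,190,228,253,.0259)):
    ys,xs=np.nonzero(w[y0:y1,x0:x1]); 
    r=cv2.minAreaRect(np.c_[xs+x0,ys+y0].astype(np.float32)); P("rect",[*px2w("top",r[0],z,c)[:2]*1e3,*r[1],r[2]])
    for q in cv2.boxPoints(r): P("  c",px2w("top",q,z,c)[:2]*1e3)
```

```text
base [511.3 138.   -6.7  -7.3 205.5 157.3]
stage [511.  144.   -7.   -7.2 161.4  84.8]
carrier [ 507.8 -195.1    5.3    2.8  147.5   57.7]
cone [566.4 114.4]
pad [513.6 162.1]
groove [452.2 129.3]
seat yaw,len [ -7.4 115.1]
stage ctr from seats [511.4 142. ]
pinTop [594.5  58.8]
pivot [554.3  73.2]
driver tip [496.7   9.4]
bottle [633.9   4.1]
rect [ 507.3 -194.5   51.2   20.8   84.3]
  c [ 578.7 -157.5]
  c [ 585.3 -218.3]
  c [ 437.1 -230.8]
  c [ 430.6 -171. ]
rect [504.2 148.   34.   61.9  15.3]
  c [429.5 217.8]
  c [606.1 175.2]
  c [580.2  76.9]
  c [404.5 121.3]
```

Base is at (511,138) with yaw about -7.1°. The stage centre is around (511,143), and the carrier is at (507.5,-195) with yaw about 5.1°. Next I move over the carrier.

```bash
cat > d.py <<'E'
import sys,numpy as np
from workcell import telemetry
from scipy.spatial.transform import Rotation as R
def delta(t=None,yaw=None):
    o=telemetry.get_obs(); r=R.from_euler("xyz",o["tcp_rot"],degrees=True)
    print("t",round(o["time"],2),"pos mm",(o["ee_pos"]*1e3).round(1),"rpy",o["tcp_rot"].round(2),"F",o["wrist_force"].round(2),"M",o["torque"].round(3),"open",round(o["opening"]*1e3,1),"g",round(float(o["grasp_force"]),1),"q",o["q"].round(0))
    if t is not None:
        print("tool shift mm",(r.inv().apply(np.array(t)-o["ee_pos"]*1e3)).round(1))
        print("turn",(r.inv()*R.from_euler("xyz",[180,0,yaw],degrees=True)).as_rotvec(degrees=True).round(2))
if __name__=="__main__":
    a=list(map(float,sys.argv[1:])); delta(a[:3],a[3]) if a else delta()
E
python3 -m handwheel '[{"tx":-0.042,"ty":-0.038},{"tx":-0.042,"ty":-0.038},{"tx":-0.042,"ty":-0.038},{"tx":-0.042,"ty":-0.038},{"tx":-0.042,"ty":-0.038},{"tx":-0.042,"ty":-0.038},{"tx":-0.042,"ty":-0.038},{"tx":-0.042,"ty":-0.038},{"tx":-0.042,"ty":-0.038},{"tx":-0.042,"ty":-0.038}]' 40
python3 -m handwheel '[{"tx":-0.04,"ty":-0.0387},{"tx":-0.04,"ty":-0.0387},{"tx":-0.04,"ty":-0.0387},{"az":10.7},{"az":10.7},{"az":10.7},{"az":10.7},{"az":10.7},{"az":10.7},{"az":10.7}]'
python3 -m handwheel '[{"az":10.7,"tz":0.01},{"az":10.7,"tz":0.01},{"az":10.7,"tz":0.01},{"az":10.7,"tz":0.01},{"az":10.7,"tz":0.01},{"az":10.7,"tz":0.01},{"az":9,"tz":0.01},{},{},{}]'
python3 d.py 507.5 -195 100 5.1
```

```text
t 0.2 pos mm [247.  491.3 230.9] rpy [-179.95   -0.    153.31] F [ 0.61  0.19 -0.44] M [0.004 0.03  0.028] open 85.3 g 0.0 q [63.  5. 10. 95.  0. 90.]
tool shift mm [-541.  -496.   131.3]
turn [-2.0000e-02  6.0000e-02  1.4821e+02]$[0]: bad value
$[0]: bad value
$[0]: bad value
```

```bash
python3 -m handwheel '[{"tx":-0.042,"ty":-0.038,"tz":0,"ax":0,"ay":0,"az":0,"jaw":1},{"tx":-0.042,"ty":-0.038,"tz":0,"ax":0,"ay":0,"az":0,"jaw":1},{"tx":-0.042,"ty":-0.038,"tz":0,"ax":0,"ay":0,"az":0,"jaw":1},{"tx":-0.042,"ty":-0.038,"tz":0,"ax":0,"ay":0,"az":0,"jaw":1},{"tx":-0.042,"ty":-0.038,"tz":0,"ax":0,"ay":0,"az":0,"jaw":1},{"tx":-0.042,"ty":-0.038,"tz":0,"ax":0,"ay":0,"az":0,"jaw":1},{"tx":-0.042,"ty":-0.038,"tz":0,"ax":0,"ay":0,"az":0,"jaw":1},{"tx":-0.042,"ty":-0.038,"tz":0,"ax":0,"ay":0,"az":0,"jaw":1},{"tx":-0.042,"ty":-0.038,"tz":0,"ax":0,"ay":0,"az":0,"jaw":1},{"tx":-0.042,"ty":-0.038,"tz":0,"ax":0,"ay":0,"az":0,"jaw":1}]' 40
```

```text
time: 1.45
ee_pos: [0.4519, -0.0387, 0.2314]
tcp_rot: [180.0, 0.0, 153.3]
wrist_force: [0.7, 1.0, 0.8]
opening: 0.0853
grasp_force: 0.0
```

All keys have to be given in every row. Continuing.

```bash
python3 -m handwheel '[{"tx":-0.04,"ty":-0.0387,"tz":0,"ax":0,"ay":0,"az":0,"jaw":1},{"tx":-0.04,"ty":-0.0387,"tz":0,"ax":0,"ay":0,"az":0,"jaw":1},{"tx":-0.04,"ty":-0.0387,"tz":0,"ax":0,"ay":0,"az":0,"jaw":1},{"tx":0,"ty":0,"tz":0,"ax":0,"ay":0,"az":10.7,"jaw":1},{"tx":0,"ty":0,"tz":0,"ax":0,"ay":0,"az":10.7,"jaw":1},{"tx":0,"ty":0,"tz":0,"ax":0,"ay":0,"az":10.7,"jaw":1},{"tx":0,"ty":0,"tz":0,"ax":0,"ay":0,"az":10.7,"jaw":1},{"tx":0,"ty":0,"tz":0,"ax":0,"ay":0,"az":10.7,"jaw":1},{"tx":0,"ty":0,"tz":0,"ax":0,"ay":0,"az":10.7,"jaw":1},{"tx":0,"ty":0,"tz":0,"ax":0,"ay":0,"az":10.7,"jaw":1}]'
python3 -m handwheel '[{"tx":0,"ty":0,"tz":0.01,"ax":0,"ay":0,"az":10.7,"jaw":1},{"tx":0,"ty":0,"tz":0.01,"ax":0,"ay":0,"az":10.7,"jaw":1},{"tx":0,"ty":0,"tz":0.01,"ax":0,"ay":0,"az":10.7,"jaw":1},{"tx":0,"ty":0,"tz":0.01,"ax":0,"ay":0,"az":10.7,"jaw":1},{"tx":0,"ty":0,"tz":0.02,"ax":0,"ay":0,"az":10.7,"jaw":1},{"tx":0,"ty":0,"tz":0.02,"ax":0,"ay":0,"az":10.7,"jaw":1},{"tx":0,"ty":0,"tz":0.02,"ax":0,"ay":0,"az":9,"jaw":1},{"tx":0,"ty":0,"tz":0.02,"ax":0,"ay":0,"az":0,"jaw":1},{"tx":0,"ty":0,"tz":0,"ax":0,"ay":0,"az":0,"jaw":1},{"tx":0,"ty":0,"tz":0,"ax":0,"ay":0,"az":0,"jaw":1}]'
python3 d.py 507.5 -195 12 5.1
python3 - <<'E'
from workcell import optics
import cv2
a=optics.camera("top")["color"][:,:,::-1]; b=optics.camera("scene")["color"][:,:,::-1]
cv2.imwrite("pics/a2.png",cv2.hconcat([cv2.resize(a[180:280,275:375],(390,390),interpolation=2),cv2.resize(b[120:220,155:255],(390,390),interpolation=2)]))
E
```

```text
time: 2.7
ee_pos: [0.5066, -0.1944, 0.2311]
tcp_rot: [-180.0, -0.0, 78.1]
wrist_force: [0.6, 0.2, 0.9]
opening: 0.0855
grasp_force: 0.0
time: 3.95
ee_pos: [0.5069, -0.1945, 0.1121]
tcp_rot: [180.0, -0.0, 5.2]
wrist_force: [0.1, -1.0, 0.2]
opening: 0.0855
grasp_force: 0.0
t 3.95 pos mm [ 506.9 -194.5  112.1] rpy [ 1.7998e+02 -3.0000e-02  5.2200e+00] F [ 0.15 -0.98  0.22] M [ 0.094 -0.059  0.023] open 85.5 g 0.0 q [-21.   3.  -5.  82.  -0. 154.]
tool shift mm [  0.5   0.5 100.1]
turn [ 0.02 -0.03  0.12]
```

View pics/a2.png

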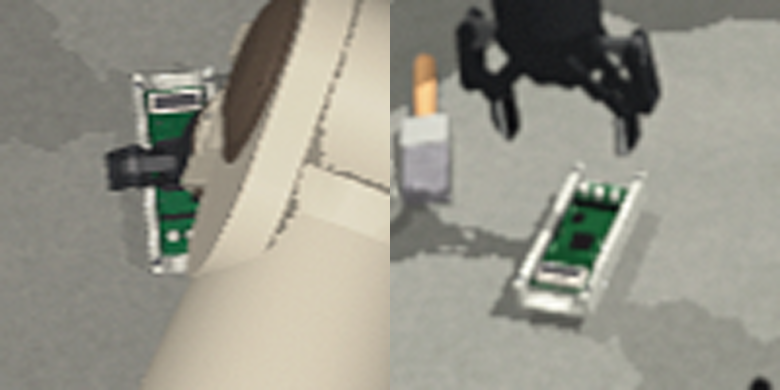

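The fingers stand across the rails at (150,165) in the left panel. However, q6 is at 154 here and the stage would need more than 180, so I'll grasp half a turn round (yaw 185).

```bash
python3 -m handwheel '[{"tx":0,"ty":0,"tz":0,"ax":0,"ay":0,"az":-10.7,"jaw":1},{"tx":0,"ty":0,"tz":0,"ax":0,"ay":0,"az":-10.7,"jaw":1},{"tx":0,"ty":0,"tz":0,"ax":0,"ay":0,"az":-10.7,"jaw":1},{"tx":0,"ty":0,"tz":0,"ax":0,"ay":0,"az":-10.7,"jaw":1},{"tx":0,"ty":0,"tz":0,"ax":0,"ay":0,"az":-10.7,"jaw":1},{"tx":0,"ty":0,"tz":0,"ax":0,"ay":0,"az":-10.7,"jaw":1},{"tx":0,"ty":0,"tz":0,"ax":0,"ay":0,"az":-10.7,"jaw":1},{"tx":0,"ty":0,"tz":0,"ax":0,"ay":0,"az":-10.7,"jaw":1},{"tx":0,"ty":0,"tz":0,"ax":0,"ay":0,"az":-10.7,"jaw":1},{"tx":0,"ty":0,"tz":0,"ax":0,"ay":0,"az":-10.7,"jaw":1}]'
python3 -m handwheel '[{"tx":0,"ty":0,"tz":0,"ax":0,"ay":0,"az":-10.7,"jaw":1},{"tx":0,"ty":0,"tz":0,"ax":0,"ay":0,"az":-10.7,"jaw":1},{"tx":0,"ty":0,"tz":0,"ax":0,"ay":0,"az":-10.7,"jaw":1},{"tx":0,"ty":0,"tz":0,"ax":0,"ay":0,"az":-10.7,"jaw":1},{"tx":0,"ty":0,"tz":0.01,"ax":0,"ay":0,"az":-10.7,"jaw":1},{"tx":0,"ty":0,"tz":0.01,"ax":0,"ay":0,"az":-10.7,"jaw":1},{"tx":0,"ty":0,"tz":0.01,"ax":0,"ay":0,"az":-8.7,"jaw":1},{"tx":-0.0005,"ty":-0.0005,"tz":0.01,"ax":0,"ay":0,"az":0,"jaw":1},{"tx":0,"ty":0,"tz":0.01,"ax":0,"ay":0,"az":0,"jaw":1},{"tx":0,"ty":0,"tz":0.01,"ax":0,"ay":0,"az":0,"jaw":1}]'
python3 d.py 507.5 -195 9 185.1
```

```text
time: 5.3
ee_pos: [0.507, -0.1945, 0.1122]
tcp_rot: [179.9, 0.0, 112.6]
wrist_force: [-0.6, -0.3, 0.3]
opening: 0.0852
grasp_force: 0.0
time: 6.55
ee_pos: [0.5073, -0.1949, 0.0508]
tcp_rot: [-180.0, 0.0, -175.0]
wrist_force: [-0.6, -0.5, 0.1]
opening: 0.0855
grasp_force: 0.0
t 6.55 pos mm [ 507.3 -194.9   50.8] rpy [-1.80e+02  1.00e-02 -1.75e+02] F [-0.61 -0.5   0.06] M [0.034 0.017 0.017] open 85.5 g 0.0 q [-21.   4. -10.  75.   0. -26.]
tool shift mm [-0.2 -0.2 41.8]
turn [-0.    0.01 -0.1 ]
```

```bash
python3 -m handwheel '[{"tx":0,"ty":0,"tz":0.01,"ax":0,"ay":0,"az":0,"jaw":1},{"tx":0,"ty":0,"tz":0.01,"ax":0,"ay":0,"az":0,"jaw":1},{"tx":0,"ty":0,"tz":0.01,"ax":0,"ay":0,"az":0,"jaw":1},{"tx":0,"ty":0,"tz":0.008,"ax":0,"ay":0,"az":0,"jaw":1},{"tx":0,"ty":0,"tz":0.004,"ax":0,"ay":0,"az":0,"jaw":1},{"tx":0,"ty":0,"tz":0,"ax":0,"ay":0,"az":0,"jaw":0.6},{"tx":0,"ty":0,"tz":0,"ax":0,"ay":0,"az":0,"jaw":0.4},{"tx":0,"ty":0,"tz":0,"ax":0,"ay":0,"az":0,"jaw":0.2},{"tx":0,"ty":0,"tz":0,"ax":0,"ay":0,"az":0,"jaw":-1},{"tx":0,"ty":0,"tz":0,"ax":0,"ay":0,"az":0,"jaw":-1}]' 40; python3 d.py
```

```text
time: 7.8
ee_pos: [0.5075, -0.1948, 0.0098]
tcp_rot: [-180.0, 0.0, -174.9]
wrist_force: [-0.8, 1.2, 5.8]
opening: 0.0598
grasp_force: 42.8
t 7.8 pos mm [ 507.5 -194.8    9.8] rpy [-1.7999e+02  4.0000e-02 -1.7488e+02] F [-0.83  1.22  5.81] M [0.404 0.209 0.024] open 59.8 g 42.8 q [-21.   6. -14.  70.   0. -26.]
```

```bash
python3 -m handwheel '[{"tx":0,"ty":0,"tz":-0.002,"ax":0,"ay":0,"az":0,"jaw":-1},{"tx":0,"ty":0,"tz":-0.008,"ax":0,"ay":0,"az":0,"jaw":-1},{"tx":0,"ty":0,"tz":-0.02,"ax":0,"ay":0,"az":0,"jaw":-1},{"tx":0,"ty":0,"tz":-0.02,"ax":0,"ay":0,"az":0,"jaw":-1},{"tx":0,"ty":0,"tz":-0.02,"ax":0,"ay":0,"az":0,"jaw":-1},{"tx":-0.0021,"ty":0.02,"tz":-0.015,"ax":0,"ay":0,"az":0,"jaw":-1},{"tx":-0.0042,"ty":0.04,"tz":-0.005,"ax":0,"ay":0,"az":0,"jaw":-1},{"tx":-0.0042,"ty":0.042,"tz":0,"ax":0,"ay":0,"az":0,"jaw":-1},{"tx":-0.0042,"ty":0.042,"tz":0,"ax":0,"ay":0,"az":0,"jaw":-1},{"tx":-0.0042,"ty":0.042,"tz":0,"ax":0,"ay":0,"az":0,"jaw":-1}]'
python3 -m handwheel '[{"tx":-0.0042,"ty":0.042,"tz":0,"ax":0,"ay":0,"az":0,"jaw":-1},{"tx":-0.0042,"ty":0.042,"tz":0,"ax":0,"ay":0,"az":2,"jaw":-1},{"tx":-0.0042,"ty":0.042,"tz":0,"ax":0,"ay":0,"az":3.2,"jaw":-1},{"tx":-0.002,"ty":0.02,"tz":0,"ax":0,"ay":0,"az":3,"jaw":-1},{"tx":0,"ty":0,"tz":0,"ax":0,"ay":0,"az":3,"jaw":-1},{"tx":0,"ty":0,"tz":0,"ax":0,"ay":0,"az":1,"jaw":-1},{"tx":0,"ty":0,"tz":0,"ax":0,"ay":0,"az":0,"jaw":-1},{"tx":0,"ty":0,"tz":0,"ax":0,"ay":0,"az":0,"jaw":-1},{"tx":0,"ty":0,"tz":0,"ax":0,"ay":0,"az":0,"jaw":-1},{"tx":0,"ty":0,"tz":0,"ax":0,"ay":0,"az":0,"jaw":-1}]'
python3 d.py 511.2 143 52 172.9
python3 - <<'E'
from workcell import optics
import cv2
a=optics.camera("top")["color"][:,:,::-1]; b=optics.camera("scene")["color"][:,:,::-1]
cv2.imwrite("pics/a3.png",cv2.hconcat([cv2.resize(a[170:270,160:260],(390,390),interpolation=2),cv2.resize(b[150:250,255:355],(390,390),interpolation=2)]))
E
```

```text
time: 9.05
ee_pos: [0.5089, -0.0057, 0.0993]
tcp_rot: [180.0, -0.0, -174.9]
wrist_force: [-0.0, 0.7, -4.2]
opening: 0.0594
grasp_force: 44.6
time: 10.3
ee_pos: [0.5143, 0.1385, 0.0993]
tcp_rot: [180.0, 0.0, 172.9]
wrist_force: [0.0, 0.4, -4.2]
opening: 0.0593
grasp_force: 44.8
t 10.3 pos mm [514.3 138.5  99.3] rpy [180.    0.  172.9] F [ 0.01  0.43 -4.19] M [0.002 0.002 0.006] open 59.3 g 44.8 q [15.  2. -8. 80.  0. 22.]
tool shift mm [ 3.7  4.  47.3]
turn [0. 0. 0.]
```

View pics/a3.png

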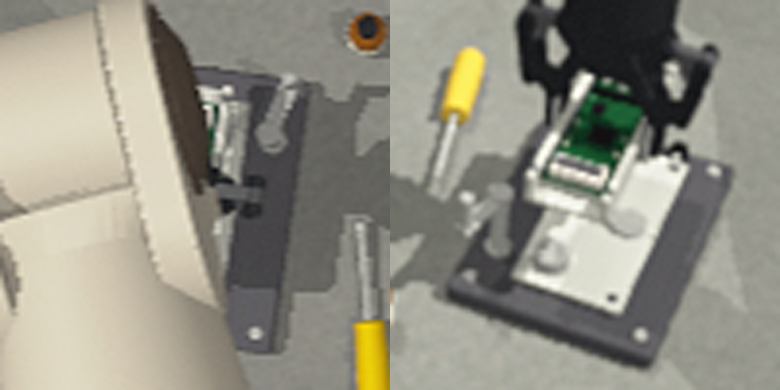

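```bash
python3 -m handwheel '[{"tx":0.0018,"ty":0.002,"tz":0.01,"ax":0,"ay":0,"az":0,"jaw":-1},{"tx":0.0019,"ty":0.002,"tz":0.01,"ax":0,"ay":0,"az":0,"jaw":-1},{"tx":0,"ty":0,"tz":0.01,"ax":0,"ay":0,"az":0,"jaw":-1},{"tx":0,"ty":0,"tz":0.008,"ax":0,"ay":0,"az":0,"jaw":-1},{"tx":0,"ty":0,"tz":0.006,"ax":0,"ay":0,"az":0,"jaw":-1},{"tx":0,"ty":0,"tz":0.004,"ax":0,"ay":0,"az":0,"jaw":-1},{"tx":0,"ty":0,"tz":0.002,"ax":0,"ay":0,"az":0,"jaw":-1},{"tx":0,"ty":0,"tz":0.001,"ax":0,"ay":0,"az":0,"jaw":-1},{"tx":0,"ty":0,"tz":0,"ax":0,"ay":0,"az":0,"jaw":-1},{"tx":0,"ty":0,"tz":0,"ax":0,"ay":0,"az":0,"jaw":-1}]' ; python3 d.py
python3 - <<'E'
from workcell import optics
import cv2
b=optics.camera("scene")["color"][:,:,::-1]
cv2.imwrite("pics/a4.png",cv2.resize(b[165:245,265:345],(600,600),interpolation=2))
E
```

```text
time: 11.65
ee_pos: [0.5112, 0.1431, 0.0485]
tcp_rot: [180.0, 0.0, 172.9]
wrist_force: [0.7, 0.4, -3.7]
opening: 0.0595
grasp_force: 44.9
t 11.65 pos mm [511.2 143.1  48.5] rpy [1.7999e+02 1.0000e-02 1.7291e+02] F [ 0.68  0.44 -3.67] M [-0.061 -0.005  0.002] open 59.5 g 44.9 q [ 16.   3. -12.  75.   0.  23.]
```

View pics/a4.png

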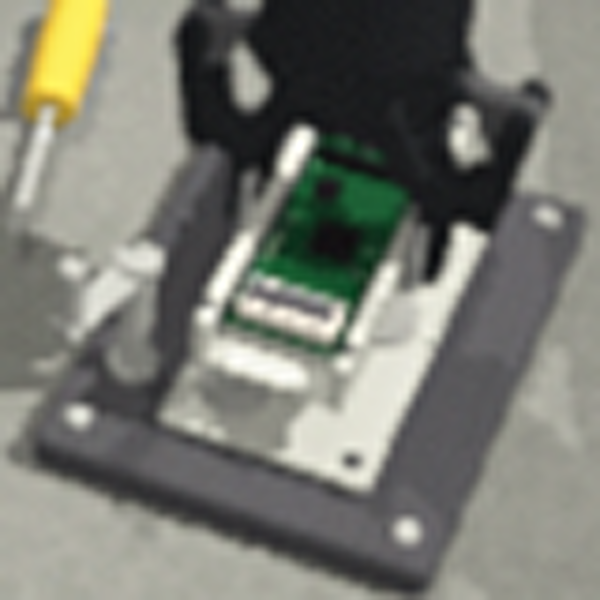

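The carrier hangs level over the seats, with the keeper clear of its connector end at left (120,300). Now I feel down slowly.

```bash
python3 -m handwheel '[{"tx":0,"ty":0,"tz":0.0005,"ax":0,"ay":0,"az":0,"jaw":-1},{"tx":0,"ty":0,"tz":0.0005,"ax":0,"ay":0,"az":0,"jaw":-1},{"tx":0,"ty":0,"tz":0.0005,"ax":0,"ay":0,"az":0,"jaw":-1},{"tx":0,"ty":0,"tz":0.0005,"ax":0,"ay":0,"az":0,"jaw":-1},{"tx":0,"ty":0,"tz":0.0005,"ax":0,"ay":0,"az":0,"jaw":-1},{"tx":0,"ty":0,"tz":0.0005,"ax":0,"ay":0,"az":0,"jaw":-1},{"tx":0,"ty":0,"tz":0,"ax":0,"ay":0,"az":0,"jaw":-1},{"tx":0,"ty":0,"tz":0,"ax":0,"ay":0,"az":0,"jaw":-1},{"tx":0,"ty":0,"tz":0,"ax":0,"ay":0,"az":0,"jaw":-1},{"tx":0,"ty":0,"tz":0,"ax":0,"ay":0,"az":0,"jaw":-1}]' >/dev/null; python3 d.py
python3 -m handwheel '[{"tx":0,"ty":0,"tz":0.0005,"ax":0,"ay":0,"az":0,"jaw":-1},{"tx":0,"ty":0,"tz":0,"ax":0,"ay":0,"az":0,"jaw":-1},{"tx":0,"ty":0,"tz":0.0005,"ax":0,"ay":0,"az":0,"jaw":-1},{"tx":0,"ty":0,"tz":0,"ax":0,"ay":0,"az":0,"jaw":-1},{"tx":0,"ty":0,"tz":0,"ax":0,"ay":0,"az":0,"jaw":-1},{"tx":0,"ty":0,"tz":0,"ax":0,"ay":0,"az":0,"jaw":-1},{"tx":0,"ty":0,"tz":0,"ax":0,"ay":0,"az":0,"jaw":-1},{"tx":0,"ty":0,"tz":0,"ax":0,"ay":0,"az":0,"jaw":-1},{"tx":0,"ty":0,"tz":0,"ax":0,"ay":0,"az":0,"jaw":-1},{"tx":0,"ty":0,"tz":0,"ax":0,"ay":0,"az":0,"jaw":-1}]' >/dev/null; python3 d.py
```

```text
t 12.95 pos mm [511.1 143.1  45.3] rpy [180.     0.   172.91] F [-0.43  0.56 -4.49] M [-0.039  0.064  0.043] open 59.6 g 44.9 q [ 16.   3. -13.  74.  -0.  23.]
t 14.2 pos mm [511.1 143.1  44.3] rpy [-180.      0.    172.91] F [ 1.48 -0.31 -4.19] M [-0.     0.041 -0.03 ] open 59.3 g 44.8 q [ 16.   3. -13.  74.  -0.  23.]
```

```bash
python3 -m handwheel '[{"tx":0,"ty":0,"tz":0.0005,"ax":0,"ay":0,"az":0,"jaw":-1},{"tx":0,"ty":0,"tz":0,"ax":0,"ay":0,"az":0,"jaw":-1},{"tx":0,"ty":0,"tz":0.0005,"ax":0,"ay":0,"az":0,"jaw":-1},{"tx":0,"ty":0,"tz":0,"ax":0,"ay":0,"az":0,"jaw":-1},{"tx":0,"ty":0,"tz":0,"ax":0,"ay":0,"az":0,"jaw":-1},{"tx":0,"ty":0,"tz":0,"ax":0,"ay":0,"az":0,"jaw":-1},{"tx":0,"ty":0,"tz":0,"ax":0,"ay":0,"az":0,"jaw":-1},{"tx":0,"ty":0,"tz":0,"ax":0,"ay":0,"az":0,"jaw":-1},{"tx":0,"ty":0,"tz":0,"ax":0,"ay":0,"az":0,"jaw":-1},{"tx":0,"ty":0,"tz":0,"ax":0,"ay":0,"az":0,"jaw":-1}]' >/dev/null; python3 d.py
```

```text
t 15.45 pos mm [511.2 143.2  43.5] rpy [1.7999e+02 2.0000e-02 1.7291e+02] F [-0.56  2.2   3.31] M [ 0.389  0.238 -0.018] open 59.1 g 45.6 q [ 16.   3. -13.  74.   0.  23.]
```

```bash
cat > avg.py <<'E'
import numpy as np
from workcell import telemetry,optics
L=[]
for i in range(4):
    optics.camera("top"); o=telemetry.get_obs(); L.append(np.r_[o["ee_pos"]*1e3,o["wrist_force"],o["torque"]*1e3])
L=np.array(L); print("t",round(o["time"],2),"pos",L[:,:3].mean(0).round(2),"F",L[:,3:6].mean(0).round(2),"M mNm",L[:,6:].mean(0).round(0),"sd",L[:,3:].std(0).round(1),"rpy",o["tcp_rot"].round(2))
E
python3 avg.py
python3 -m handwheel '[{"tx":0,"ty":0.0005,"tz":0,"ax":0,"ay":0,"az":0,"jaw":-1},{"tx":0,"ty":0,"tz":0,"ax":0,"ay":0,"az":0,"jaw":-1},{"tx":0,"ty":0.0005,"tz":0,"ax":0,"ay":0,"az":0,"jaw":-1},{"tx":0,"ty":0,"tz":0,"ax":0,"ay":0,"az":0,"jaw":-1},{"tx":0,"ty":0,"tz":0,"ax":0,"ay":0,"az":0,"jaw":-1},{"tx":0,"ty":0,"tz":0,"ax":0,"ay":0,"az":0,"jaw":-1},{"tx":0,"ty":0,"tz":0,"ax":0,"ay":0,"az":0,"jaw":-1},{"tx":0,"ty":0,"tz":0,"ax":0,"ay":0,"az":0,"jaw":-1},{"tx":0,"ty":0,"tz":0,"ax":0,"ay":0,"az":0,"jaw":-1},{"tx":0,"ty":0,"tz":0,"ax":0,"ay":0,"az":0,"jaw":-1}]' >/dev/null; python3 avg.py
```

```text
t 15.65 pos [511.25 143.21  43.45] F [-0.85  2.67  3.28] M mNm [373. 216. -20.] sd [ 0.4  0.5  0.7 23.  29.5 45.3] rpy [1.7999e+02 2.0000e-02 1.7291e+02]
t 17.1 pos [511.12 144.05  43.19] F [ 0.16  0.22 -4.31] M mNm [-4. 59. -1.] sd [ 0.5  0.6  0.3 16.1 23.7 19.2] rpy [-1.7999e+02 -1.0000e-02  1.7291e+02]
```

Moving +y freed the contact, so that was the correct flank. Going down further.

```bash
python3 -m handwheel '[{"tx":0,"ty":0,"tz":0.0005,"ax":0,"ay":0,"az":0,"jaw":-1},{"tx":0,"ty":0,"tz":0,"ax":0,"ay":0,"az":0,"jaw":-1},{"tx":0,"ty":0,"tz":0.0003,"ax":0,"ay":0,"az":0,"jaw":-1},{"tx":0,"ty":0,"tz":0,"ax":0,"ay":0,"az":0,"jaw":-1},{"tx":0,"ty":0,"tz":0.0002,"ax":0,"ay":0,"az":0,"jaw":-1},{"tx":0,"ty":0,"tz":0,"ax":0,"ay":0,"az":0,"jaw":-1},{"tx":0,"ty":0,"tz":0,"ax":0,"ay":0,"az":0,"jaw":-1},{"tx":0,"ty":0,"tz":0,"ax":0,"ay":0,"az":0,"jaw":-1},{"tx":0,"ty":0,"tz":0,"ax":0,"ay":0,"az":0,"jaw":-1},{"tx":0,"ty":0,"tz":0,"ax":0,"ay":0,"az":0,"jaw":-1}]' >/dev/null; python3 avg.py
```

```text
t 18.55 pos [511.37 144.19  42.5 ] F [-2.07  2.27  5.27] M mNm [267. 475. -77.] sd [ 0.5  0.2  0.4 51.  28.7 38. ] rpy [1.7999e+02 2.0000e-02 1.7291e+02]
```

```bash
python3 -m handwheel '[{"tx":0.0005,"ty":0.0005,"tz":0,"ax":0,"ay":0,"az":0,"jaw":-1},{"tx":0,"ty":0,"tz":0,"ax":0,"ay":0,"az":0,"jaw":-1},{"tx":0.0005,"ty":0.0005,"tz":0,"ax":0,"ay":0,"az":0,"jaw":-1},{"tx":0,"ty":0,"tz":0,"ax":0,"ay":0,"az":0,"jaw":-1},{"tx":0,"ty":0,"tz":0.0003,"ax":0,"ay":0,"az":0,"jaw":-1},{"tx":0,"ty":0,"tz":0,"ax":0,"ay":0,"az":0,"jaw":-1},{"tx":0,"ty":0,"tz":0.0002,"ax":0,"ay":0,"az":0,"jaw":-1},{"tx":0,"ty":0,"tz":0,"ax":0,"ay":0,"az":0,"jaw":-1},{"tx":0,"ty":0,"tz":0,"ax":0,"ay":0,"az":0,"jaw":-1},{"tx":0,"ty":0,"tz":0,"ax":0,"ay":0,"az":0,"jaw":-1}]' >/dev/null; python3 avg.py
```

```text
t 20.0 pos [510.26 145.21  41.73] F [-1.02  1.19 -1.04] M mNm [255. 223. -70.] sd [ 0.3  0.3  0.6 20.2 14.4 16.2] rpy [-1.8000e+02 -1.0000e-02  1.7291e+02]
```

```bash
python3 -m handwheel '[{"tx":0.0005,"ty":0.0005,"tz":0,"ax":0,"ay":0,"az":0,"jaw":-1},{"tx":0,"ty":0,"tz":0,"ax":0,"ay":0,"az":0,"jaw":-1},{"tx":0,"ty":0,"tz":0.0003,"ax":0,"ay":0,"az":0,"jaw":-1},{"tx":0,"ty":0,"tz":0,"ax":0,"ay":0,"az":0,"jaw":-1},{"tx":0,"ty":0,"tz":0.0003,"ax":0,"ay":0,"az":0,"jaw":-1},{"tx":0,"ty":0,"tz":0,"ax":0,"ay":0,"az":0,"jaw":-1},{"tx":0,"ty":0,"tz":0,"ax":0,"ay":0,"az":0,"jaw":-1},{"tx":0,"ty":0,"tz":0,"ax":0,"ay":0,"az":0,"jaw":-1},{"tx":0,"ty":0,"tz":0,"ax":0,"ay":0,"az":0,"jaw":-1},{"tx":0,"ty":0,"tz":0,"ax":0,"ay":0,"az":0,"jaw":-1}]' >/dev/null; python3 avg.py
```

```text
t 21.45 pos [510.01 145.81  41.27] F [-0.12  0.79  0.03] M mNm [ 28.  30. -36.] sd [ 0.3  0.4  0.5 12.2 30.7 27.1] rpy [1.7999e+02 1.0000e-02 1.7291e+02]
```

```bash
python3 -m handwheel '[{"tx":0,"ty":0.0004,"tz":0,"ax":0,"ay":0,"az":0,"jaw":-1},{"tx":0,"ty":0,"tz":0,"ax":0,"ay":0,"az":0,"jaw":-1},{"tx":0,"ty":0,"tz":0.0003,"ax":0,"ay":0,"az":0,"jaw":-1},{"tx":0,"ty":0,"tz":0,"ax":0,"ay":0,"az":0,"jaw":-1},{"tx":0,"ty":0,"tz":0,"ax":0,"ay":0,"az":0,"jaw":-1},{"tx":0,"ty":0,"tz":0,"ax":0,"ay":0,"az":0,"jaw":-1},{"tx":0,"ty":0,"tz":0,"ax":0,"ay":0,"az":0,"jaw":-1},{"tx":0,"ty":0,"tz":0,"ax":0,"ay":0,"az":0,"jaw":-1},{"tx":0,"ty":0,"tz":0,"ax":0,"ay":0,"az":0,"jaw":-1},{"tx":0,"ty":0,"tz":0,"ax":0,"ay":0,"az":0,"jaw":-1}]' >/dev/null; python3 avg.py
```

```text
t 22.9 pos [510.06 146.16  40.95] F [ 0.3  -1.24  2.43] M mNm [-442. -157.  -99.] sd [ 0.8  0.4  0.4 31.  34.3 33.3] rpy [-1.8000e+02  1.0000e-02  1.7291e+02]
```

```bash
python3 -m handwheel '[{"tx":0,"ty":-0.0003,"tz":0,"ax":0,"ay":0,"az":0.2,"jaw":-1},{"tx":0,"ty":0,"tz":0,"ax":0,"ay":0,"az":0.2,"jaw":-1},{"tx":0,"ty":0,"tz":0,"ax":0,"ay":0,"az":0,"jaw":-1},{"tx":0,"ty":0,"tz":0,"ax":0,"ay":0,"az":0,"jaw":-1},{"tx":0,"ty":0,"tz":0.0001,"ax":0,"ay":0,"az":0,"jaw":-1},{"tx":0,"ty":0,"tz":0,"ax":0,"ay":0,"az":0,"jaw":-1},{"tx":0,"ty":0,"tz":0,"ax":0,"ay":0,"az":0,"jaw":-1},{"tx":0,"ty":0,"tz":0,"ax":0,"ay":0,"az":0,"jaw":-1},{"tx":0,"ty":0,"tz":0,"ax":0,"ay":0,"az":0,"jaw":-1},{"tx":0,"ty":0,"tz":0,"ax":0,"ay":0,"az":0,"jaw":-1}]' >/dev/null; python3 avg.py
```

```text
t 24.35 pos [510.11 146.2   40.88] F [ 2.64  4.65 -0.15] M mNm [ 893. -794.  277.] sd [ 0.3  0.4  0.7 30.9 21.  13.8] rpy [1.7996e+02 2.0000e-02 1.7253e+02]
```

```bash
python3 -m handwheel '[{"tx":0,"ty":0.0002,"tz":0,"ax":0,"ay":0,"az":-0.3,"jaw":-1},{"tx":0,"ty":0,"tz":0,"ax":0,"ay":0,"az":0,"jaw":-1},{"tx":0,"ty":0,"tz":0.0002,"ax":0,"ay":0,"az":0,"jaw":-1},{"tx":0,"ty":0,"tz":0,"ax":0,"ay":0,"az":0,"jaw":-1},{"tx":0,"ty":0,"tz":0.0001,"ax":0,"ay":0,"az":0,"jaw":-1},{"tx":0,"ty":0,"tz":0,"ax":0,"ay":0,"az":0,"jaw":-1},{"tx":0,"ty":0,"tz":0,"ax":0,"ay":0,"az":0,"jaw":-1},{"tx":0,"ty":0,"tz":0,"ax":0,"ay":0,"az":0,"jaw":-1},{"tx":0,"ty":0,"tz":0,"ax":0,"ay":0,"az":0,"jaw":-1},{"tx":0,"ty":0,"tz":0,"ax":0,"ay":0,"az":0,"jaw":-1}]' >/dev/null; python3 avg.py
```

```text
t 25.8 pos [510.08 146.14  40.76] F [1.2  4.09 5.25] M mNm [ 762. -353. -235.] sd [ 0.3  0.3  0.1  6.1 17.9 20.5] rpy [1.7999e+02 2.0000e-02 1.7281e+02]
```

Height is 40.8 mm against about 40.6 expected, all three axes resist, and the contact centre lies between the three feet, so it looks home. I'll relax the sideways load and let go.

```bash
python3 -m handwheel '[{"tx":0,"ty":0.0002,"tz":0,"ax":0,"ay":0,"az":0.1,"jaw":-1},{"tx":0,"ty":0,"tz":0,"ax":0,"ay":0,"az":0,"jaw":-1},{"tx":0,"ty":0,"tz":0,"ax":0,"ay":0,"az":0,"jaw":-1},{"tx":0,"ty":0,"tz":0,"ax":0,"ay":0,"az":0,"jaw":-1},{"tx":0,"ty":0,"tz":0,"ax":0,"ay":0,"az":0,"jaw":-1},{"tx":0,"ty":0,"tz":0,"ax":0,"ay":0,"az":0,"jaw":-1},{"tx":0,"ty":0,"tz":0,"ax":0,"ay":0,"az":0,"jaw":-1},{"tx":0,"ty":0,"tz":0,"ax":0,"ay":0,"az":0,"jaw":-1},{"tx":0,"ty":0,"tz":0,"ax":0,"ay":0,"az":0,"jaw":-1},{"tx":0,"ty":0,"tz":0,"ax":0,"ay":0,"az":0,"jaw":-1}]' >/dev/null; python3 avg.py
python3 -m handwheel '[{"tx":0,"ty":0,"tz":0,"ax":0,"ay":0,"az":0,"jaw":-1},{"tx":0,"ty":0,"tz":0,"ax":0,"ay":0,"az":0,"jaw":-1},{"tx":0,"ty":0,"tz":0,"ax":0,"ay":0,"az":0,"jaw":-1},{"tx":0,"ty":0,"tz":0,"ax":0,"ay":0,"az":0,"jaw":0.44},{"tx":0,"ty":0,"tz":0,"ax":0,"ay":0,"az":0,"jaw":0.5},{"tx":0,"ty":0,"tz":0,"ax":0,"ay":0,"az":0,"jaw":0.6},{"tx":0,"ty":0,"tz":0,"ax":0,"ay":0,"az":0,"jaw":0.7},{"tx":0,"ty":0,"tz":0,"ax":0,"ay":0,"az":0,"jaw":0.8},{"tx":0,"ty":0,"tz":0,"ax":0,"ay":0,"az":0,"jaw":0.9},{"tx":0,"ty":0,"tz":0,"ax":0,"ay":0,"az":0,"jaw":0.9}]' 20 >/dev/null; python3 d.py
python3 - <<'E'
from workcell import optics
import cv2
b=optics.camera("scene")["color"][:,:,::-1]
cv2.imwrite("pics/a5.png",cv2.resize(b[165:245,265:345],(600,600),interpolation=2))
E
```

```text
t 27.25 pos [510.08 146.18  40.74] F [1.15 3.07 5.41] M mNm [ 542. -360.  -65.] sd [ 0.3  0.4  0.4 49.4  9.9 26.1] rpy [-1.7999e+02  2.0000e-02  1.7272e+02]
t 28.5 pos mm [510.  146.3  40.5] rpy [-180.      0.    172.72] F [-0.3  -0.94  0.74] M [-0.002 -0.012  0.039] open 81.3 g 0.0 q [ 16.   3. -13.  74.  -0.  23.]
```

View pics/a5.png

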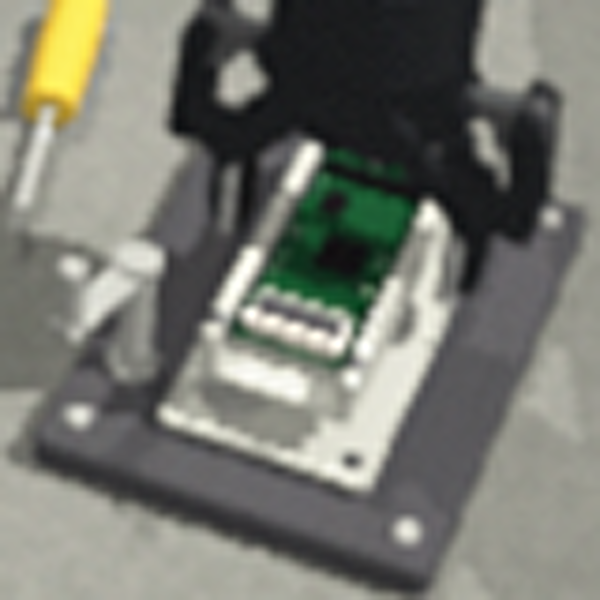

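The carrier looks level and released, with the fingers off the rails. I lift away and locate the keeper pin.

```bash
python3 -m handwheel '[{"tx":0,"ty":0,"tz":-0.005,"ax":0,"ay":0,"az":0,"jaw":1},{"tx":0,"ty":0,"tz":-0.01,"ax":0,"ay":0,"az":0,"jaw":1},{"tx":0,"ty":0,"tz":-0.02,"ax":0,"ay":0,"az":0,"jaw":1},{"tx":0,"ty":0,"tz":-0.03,"ax":0,"ay":0,"az":0,"jaw":1},{"tx":0,"ty":0,"tz":-0.03,"ax":0,"ay":0,"az":0,"jaw":1},{"tx":0,"ty":0,"tz":-0.02,"ax":0,"ay":0,"az":0,"jaw":1},{"tx":0.02,"ty":0,"tz":0,"ax":0,"ay":0,"az":0,"jaw":0},{"tx":0.03,"ty":0,"tz":0,"ax":0,"ay":0,"az":0,"jaw":0},{"tx":0,"ty":0,"tz":0,"ax":0,"ay":0,"az":0,"jaw":0},{"tx":0,"ty":0,"tz":0,"ax":0,"ay":0,"az":0,"jaw":0}]' >/dev/null; python3 d.py
python3 - <<'E'
from workcell import optics
import cv2
a=optics.camera("top")["color"][:,:,::-1]; b=optics.camera("scene")["color"][:,:,::-1]
cv2.imwrite("pics/a6.png",cv2.hconcat([cv2.resize(a[175:225,205:255],(400,400),interpolation=2),cv2.resize(b[180:230,260:310],(400,400),interpolation=2)]))
E
```

```text
t 29.8 pos mm [461.  152.7 156.1] rpy [1.7997e+02 7.0000e-02 1.7272e+02] F [-0.64  0.51 -0.54] M [-0.018  0.016 -0.001] open 42.8 g 0.0 q [18. -5. -8. 87. -0. 26.]
```

View pics/a6.png

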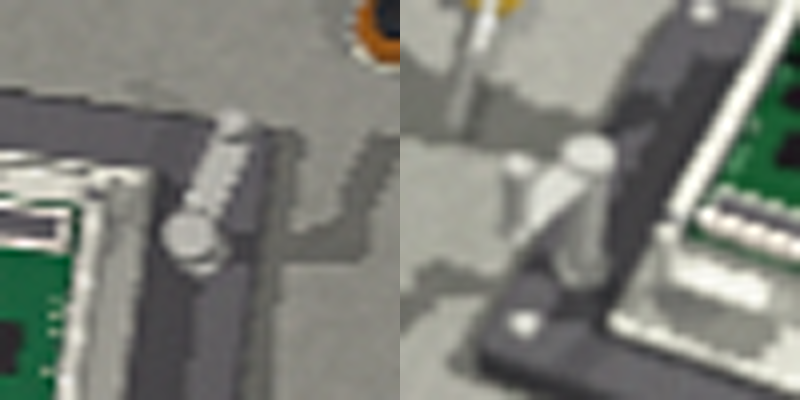

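In the left panel the pin top is at (235,122) and the pivot top at (188,235). In the right panel the pin top is at (119,160) and the pivot top at (188,153), both panel-relative. I'll triangulate these.

```bash
python3 - <<'E'
from h import *
from scipy.optimize import least_squares as ls
a,b=optics.camera("top"),optics.camera("scene")
g=lambda x,y,u0,v0:np.array([u0+(x+.5)/8-.5,v0+(y+.5)/8-.5])
def tri(pa,pb):
    s=ls(lambda p:np.r_[w2px(a,p)-pa,w2px(b,p)-pb],[.57,.07,.09]); return (s.x*1e3).round(1),s.fun.round(2)
pin=(g(235,122,205,175),g(119,160,260,180)); piv=(g(188,235,205,175),g(188,153,260,180))
print("tri pin",*tri(*pin),"pivot",*tri(*piv))
print("pin at z.1053 top/scene",px2w("top",pin[0],.1053,a)*1e3,px2w("scene",pin[1],.1053,b)*1e3)
for z in(.076,.08,.085):print("pivot at",z,px2w("top",piv[0],z,a)*1e3,px2w("scene",piv[1],z,b)*1e3)
E
python3 d.py 597 61 140 160
```

```text
tri pin [594.2  60.2 105.6] [-0.42  0.11 -0.42 -0.01] pivot [557.7  76.6  78. ] [-0.05  0.01 -0.05 -0.  ]
pin at z.1053 top/scene [594.58442192  59.07968692 105.3       ] [593.6055323   61.23105357 105.3       ]
pivot at 0.076 [557.93592566  76.58813965  76.        ] [555.78789777  76.30889025  76.        ]
pivot at 0.08 [557.52598911  76.33358682  80.        ] [559.55366798  77.17056643  80.        ]
pivot at 0.085 [557.01356843  76.01539579  85.        ] [564.26088073  78.24766166  85.        ]
t 30.0 pos mm [460.9 152.5 155.4] rpy [-1.7999e+02 -1.0000e-02  1.7269e+02] F [ 0.45  0.38 -0.34] M [-0.044  0.015  0.034] open 42.9 g 0.0 q [18. -5. -8. 87. -0. 26.]
tool shift mm [-146.7  -73.5   15.4]
turn [-1.000e-02 -1.000e-02  1.269e+01]
```

```bash
python3 -m handwheel '[{"tx":-0.036,"ty":-0.0184,"tz":0,"ax":0,"ay":0,"az":0,"jaw":0},{"tx":-0.036,"ty":-0.0184,"tz":0,"ax":0,"ay":0,"az":0,"jaw":0},{"tx":-0.036,"ty":-0.0184,"tz":0,"ax":0,"ay":0,"az":0,"jaw":0},{"tx":-0.036,"ty":-0.0184,"tz":0,"ax":0,"ay":0,"az":0,"jaw":0},{"tx":0,"ty":0,"tz":0,"ax":0,"ay":0,"az":8.3,"jaw":0},{"tx":0,"ty":0,"tz":0.01,"ax":0,"ay":0,"az":8.4,"jaw":0},{"tx":0,"ty":0,"tz":0.01,"ax":0,"ay":0,"az":0,"jaw":0},{"tx":0,"ty":0,"tz":0,"ax":0,"ay":0,"az":0,"jaw":0},{"tx":0,"ty":0,"tz":0,"ax":0,"ay":0,"az":0,"jaw":0},{"tx":0,"ty":0,"tz":0,"ax":0,"ay":0,"az":0,"jaw":0}]' >/dev/null; python3 d.py 594.5 61 82 156
python3 - <<'E'
from workcell import optics
import cv2
b=optics.camera("scene")["color"][:,:,::-1]
cv2.imwrite("pics/a7.png",cv2.resize(b[150:230,240:320],(560,560),interpolation=2))
E
```

```text
t 31.25 pos mm [594.1  61.4 136. ] rpy [1.7998e+02 4.0000e-02 1.5607e+02] F [ 0.03  0.18 -0.04] M [-0.026 -0.021  0.041] open 42.9 g 0.0 q [ 6. 11.  6. 85. -0. 30.]
tool shift mm [-0.5 -0.2 54. ]
turn [0.02 0.04 0.07]
```

View pics/a7.png

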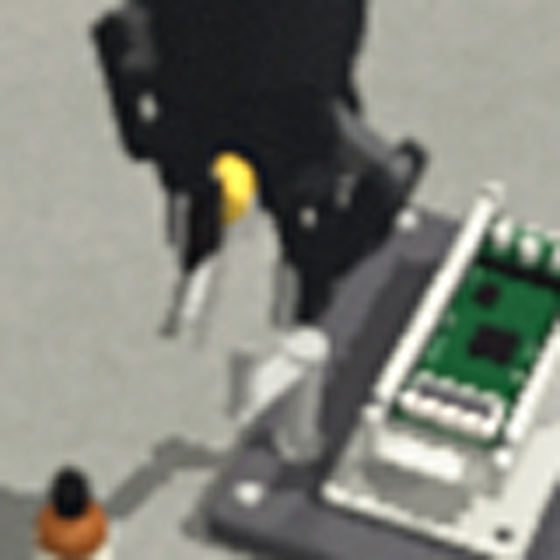

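The fingers straddle the pin, which is at (238,365) below them. I go down and close lightly.

```bash
python3 -m handwheel '[{"tx":0,"ty":0,"tz":0.015,"ax":0,"ay":0,"az":0,"jaw":0},{"tx":0,"ty":0,"tz":0.015,"ax":0,"ay":0,"az":0,"jaw":0},{"tx":0,"ty":0,"tz":0.014,"ax":0,"ay":0,"az":0,"jaw":0},{"tx":0,"ty":0,"tz":0.009,"ax":0,"ay":0,"az":0,"jaw":0},{"tx":0,"ty":0,"tz":0,"ax":0,"ay":0,"az":0,"jaw":-0.3},{"tx":0,"ty":0,"tz":0,"ax":0,"ay":0,"az":0,"jaw":-0.5},{"tx":0,"ty":0,"tz":0,"ax":0,"ay":0,"az":0,"jaw":-1},{"tx":0,"ty":0,"tz":0,"ax":0,"ay":0,"az":0,"jaw":-1},{"tx":0,"ty":0,"tz":0,"ax":0,"ay":0,"az":0,"jaw":-1},{"tx":0,"ty":0,"tz":0,"ax":0,"ay":0,"az":0,"jaw":-1}]' 20 >/dev/null; python3 d.py
```

```text
t 32.55 pos mm [594.3  61.4  83.1] rpy [1.7997e+02 6.0000e-02 1.5601e+02] F [1.89 0.69 4.5 ] M [-0.029 -0.217 -0.057] open 8.6 g 20.8 q [ 6. 11.  0. 79. -0. 30.]
```

```bash
python3 -m handwheel '[{"tx":0.00015,"ty":0.0035,"tz":0,"ax":0,"ay":0,"az":-5,"jaw":-1},{"tx":0.00015,"ty":0.0035,"tz":0,"ax":0,"ay":0,"az":-5,"jaw":-1},{"tx":0.00015,"ty":0.0035,"tz":0,"ax":0,"ay":0,"az":-5,"jaw":-1},{"tx":0.00015,"ty":0.0035,"tz":0,"ax":0,"ay":0,"az":-5,"jaw":-1},{"tx":0.00015,"ty":0.0035,"tz":0,"ax":0,"ay":0,"az":-5,"jaw":-1},{"tx":0.00015,"ty":0.0035,"tz":0,"ax":0,"ay":0,"az":-5,"jaw":-1},{"tx":0.00015,"ty":0.0035,"tz":0,"ax":0,"ay":0,"az":-5,"jaw":-1},{"tx":0.00015,"ty":0.0035,"tz":0,"ax":0,"ay":0,"az":-5,"jaw":-1},{"tx":0.00015,"ty":0.0035,"tz":0,"ax":0,"ay":0,"az":-5,"jaw":-1},{"tx":0.00015,"ty":0.0035,"tz":0,"ax":0,"ay":0,"az":-5,"jaw":-1}]' >/dev/null; python3 d.py
```

```text
t 33.8 pos mm [593.1  94.5  83. ] rpy [-1.7991e+02 -4.0000e-02 -1.5385e+02] F [-2.68 -5.06  7.27] M [-1.118  0.48   0.081] open 9.1 g 21.1 q [  9.  12.   1.  79.  -0. -17.]
```

```bash
python3 -m handwheel '[{"tx":0.00015,"ty":0.0035,"tz":0,"ax":0,"ay":0,"az":-5,"jaw":-1},{"tx":0.00015,"ty":0.0035,"tz":0,"ax":0,"ay":0,"az":-5,"jaw":-1},{"tx":0.00015,"ty":0.0035,"tz":0,"ax":0,"ay":0,"az":-5,"jaw":-1},{"tx":0.00015,"ty":0.0035,"tz":0,"ax":0,"ay":0,"az":-5,"jaw":-1},{"tx":0.00015,"ty":0.0035,"tz":0,"ax":0,"ay":0,"az":-5,"jaw":-1},{"tx":0.00015,"ty":0.0035,"tz":0,"ax":0,"ay":0,"az":-5,"jaw":-1},{"tx":0.00015,"ty":0.0035,"tz":0,"ax":0,"ay":0,"az":-5,"jaw":-1},{"tx":0.00015,"ty":0.0035,"tz":0,"ax":0,"ay":0,"az":-5,"jaw":-1},{"tx":0,"ty":0,"tz":0,"ax":0,"ay":0,"az":0,"jaw":-1},{"tx":0,"ty":0,"tz":0,"ax":0,"ay":0,"az":0,"jaw":-1}]' >/dev/null; python3 d.py
```

```text
t 35.05 pos mm [573.1 112.3  82.9] rpy [-179.94   -0.22 -114.07] F [ -2.66 -10.47   7.46] M [-2.267  0.756  0.016] open 9.3 g 21.2 q [ 11.   9.  -2.  79.  -0. -55.]
```

```bash
python3 -m handwheel '[{"tx":0.0005,"ty":0.0024,"tz":0,"ax":0,"ay":0,"az":-3.5,"jaw":-1},{"tx":0.0005,"ty":0.0024,"tz":0,"ax":0,"ay":0,"az":-3.5,"jaw":-1},{"tx":0.0005,"ty":0.0024,"tz":0,"ax":0,"ay":0,"az":-3.5,"jaw":-1},{"tx":0.0002,"ty":0.0024,"tz":0,"ax":0,"ay":0,"az":-3.5,"jaw":-1},{"tx":0,"ty":0,"tz":0,"ax":0,"ay":0,"az":0,"jaw":-1},{"tx":0,"ty":0,"tz":0,"ax":0,"ay":0,"az":0,"jaw":-1},{"tx":0,"ty":0,"tz":0,"ax":0,"ay":0,"az":0,"jaw":-1},{"tx":0,"ty":0,"tz":0,"ax":0,"ay":0,"az":0,"jaw":-1},{"tx":0,"ty":0,"tz":0,"ax":0,"ay":0,"az":0,"jaw":-1},{"tx":0,"ty":0,"tz":0,"ax":0,"ay":0,"az":0,"jaw":-1}]' >/dev/null; python3 d.py
```

```text
t 36.3 pos mm [564.1 114.3  83. ] rpy [-1.7994e+02 -1.6000e-01 -1.0005e+02] F [ 0.39 -8.59  6.12] M [-1.722  0.08   0.102] open 9.0 g 21.0 q [ 12.   8.  -3.  79.  -0. -68.]
```

The pin sits at about 87° in base axes. I'll open, rise straight up and look.

```bash
python3 -m handwheel '[{"tx":0.0007,"ty":0,"tz":0,"ax":0,"ay":0,"az":0,"jaw":-1},{"tx":0,"ty":0,"tz":0,"ax":0,"ay":0,"az":0,"jaw":-0.5},{"tx":0,"ty":0,"tz":0,"ax":0,"ay":0,"az":0,"jaw":-0.2},{"tx":0,"ty":0,"tz":0,"ax":0,"ay":0,"az":0,"jaw":0},{"tx":0,"ty":0,"tz":-0.01,"ax":0,"ay":0,"az":0,"jaw":0},{"tx":0,"ty":0,"tz":-0.02,"ax":0,"ay":0,"az":0,"jaw":0},{"tx":0,"ty":0,"tz":-0.03,"ax":0,"ay":0,"az":0,"jaw":0},{"tx":0,"ty":0,"tz":-0.03,"ax":0,"ay":0,"az":0,"jaw":0},{"tx":0.03,"ty":0,"tz":-0.02,"ax":0,"ay":0,"az":0,"jaw":0},{"tx":0.05,"ty":0,"tz":0,"ax":0,"ay":0,"az":0,"jaw":0}]' >/dev/null
python3 -m handwheel '[{"tx":0.05,"ty":0,"tz":0,"ax":0,"ay":0,"az":0,"jaw":0},{"tx":0.05,"ty":0,"tz":0,"ax":0,"ay":0,"az":0,"jaw":0},{"tx":0.05,"ty":0,"tz":0,"ax":0,"ay":0,"az":0,"jaw":0},{"tx":0,"ty":0,"tz":0,"ax":0,"ay":0,"az":0,"jaw":0},{"tx":0,"ty":0,"tz":0,"ax":0,"ay":0,"az":0,"jaw":0},{"tx":0,"ty":0,"tz":0,"ax":0,"ay":0,"az":0,"jaw":0},{"tx":0,"ty":0,"tz":0,"ax":0,"ay":0,"az":0,"jaw":0},{"tx":0,"ty":0,"tz":0,"ax":0,"ay":0,"az":0,"jaw":0},{"tx":0,"ty":0,"tz":0,"ax":0,"ay":0,"az":0,"jaw":0},{"tx":0,"ty":0,"tz":0,"ax":0,"ay":0,"az":0,"jaw":0}]' >/dev/null; python3 d.py
python3 - <<'E'
from workcell import optics
import cv2
a=optics.camera("top")["color"][:,:,::-1]; b=optics.camera("scene")["color"][:,:,::-1]
cv2.imwrite("pics/a8.png",cv2.hconcat([cv2.resize(a[175:275,165:265],(400,400),interpolation=2),cv2.resize(b[155:255,255:355],(400,400),interpolation=2)]))
E
```

```text
t 38.8 pos mm [ 523.9 -111.3  192.5] rpy [-180.      0.    -99.98] F [-0.1  -0.03  0.1 ] M [-0.013  0.014 -0.01 ] open 42.6 g 0.0 q [-12.   2.   3.  91.   0. -92.]
```

View pics/a8.png

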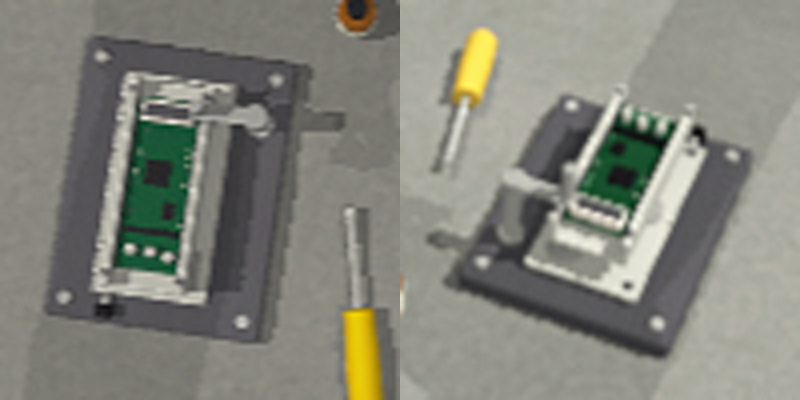

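In the left panel the keeper runs from its pivot at (262,122) across the rail to (200,113), parallel to the base's short side. The carrier sits square on the stage and the gripper is clear of everything, so I'm handing in.

```bash
python3 -c "
from workcell import workorder; print(workorder.job_done())"
```

```text
the job is handed in; nothing more can be done
None
```

The carrier is seated on the stage by feel and let go, the keeper is swung across its rail to about 87°, and the job is handed in at about 39 s; no verdict came back, so I can't confirm it passed.

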